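# Dock the wash bottle in the level reader by pushing it low

### The arm

A 7-joint arm with a two-finger parallel gripper is mounted at the origin on a cart in front of the work surface, level with it; the furniture and walls round the work are solid. World frame = base frame: x ahead of the robot, y to its left, z up, the work surface at z = 0. Lengths are in m, angles in rad, forces in N, time in s.
With the tool pointing down it reaches from about 0.4 to 0.85 m from the base axis. Payload 10.4 kg.
Tool frame: the origin (TCP) lies on the centre line of the jaws, within the pads' length; the fingertips stand r.finger_overhang ahead of it and the grasp point (between the pads) lies 5 mm behind it (r.finger_overhang is the distance from the TCP to the fingertips, in m); z points along the fingers, y is the line along which they close (so a half turn about z gives the same grasp; the last joint's range is limited). The gripper opens to 87 mm and grips with 3 to 60 N. Pads are 19 mm wide; open, the fingers measure 117 mm over their backs; the gripper's body (75 mm by 190 mm) begins 51 mm behind the grasp point.
Start: joints at [1.303, 0.332, -0.065, 1.46, 0.022, 1.35, -0.088], TCP at [0.151, -0.606, 0.237] pointing down, gripper open.
Joint ranges: [-2.6, 2.6], [-0.5, 2.12], [-1.47, 1.34], [0.16, 2.42], [-1.27, 4.41], [0.06, 2.06], [-2.6, 2.6]. Speed limits (rad/s): [2.22, 2.22, 2.79, 2.79, 3.14, 3.14, 3.14].

### API

Orientations are given as a unit quaternion [x, y, z, w].
In Python, from bench import read_state, viewer, r gives the robot as it stands.
- The arm moves only by the tool carry_out, never from a script. Its argument "moves" is a list of rows, each a list of 6 numbers: the shift along the tool's x, y, z in units of 40 mm (1.0 is 40 mm), then the turn, a rotation vector about the tool's x, y, z in units of 8 degrees (1.0 is 8 degrees). A call has 1 to 20 rows; each row shifts and turns the commanded pose from where the row before left it, along the tool's axes as they then stand; what a row does not reach is not made up. A row lasts 1/8 s, in which the tool goes at most 62.5 mm and 10.7 degrees, less where a joint would pass 70% of its speed; a pose out of reach is approached as far as the arm can. A call is refused whole if a number of a shift passes 1 or a number of a turn 1, either way. A call with a gripper value outside its range is refused whole. "fingers" is the finger opening in mm, from 0 to 87, set as the call begins (left out, the last holds). The fingers move at their own pace and stop on an object; "force" is the grip in N (left out, the last holds). Time passes only in rows, so rows that do not move let the fingers close. It gives the time, the measured TCP pose, the force, the opening and the grip force at its end, in the units of the state.
- read_state(): the state, without advancing time (a new reading comes with each control period).
- viewer.camera(name): name is "scene" or "side" or "wrist"; returns a dict with "pixels" (420x560x3 uint8, red, green, blue), "range_z" (420x560 float32, m along the optical axis (not along the pixel's ray), 0 where there is no reading), "fx", "fy", "cx", "cy" (pixels), "xyz" and "orientation" of the camera in the world. Camera axes: x right, y down, z forward; pixel columns grow to the right and rows downward; lengths in m; the calibration is good to about 2 mm. A picture is of the moment at which its call begins.
- r.close_job(): hands the job in; it is judged then, once.
The state is a dict: "time": time; "joint_positions": joint angles; "joint_vel": joint speeds; "joint_torque": joint torques, N m; "ee_pos": TCP position; "eef_rot": TCP orientation; "ft_force": force on the tool from outside, world axes, zero at the start; "torque": the same for the moment, N m; "width": finger opening in m; "grip_force": force on a finger pad.
Only numpy, scipy, OpenCV 4.12 (cv2) and the standard library are available. Lean on these libraries where they do the work, as an engineer would, in place of code of your own. Each camera call takes 0.05 s, during which the arm holds its last target. There are 200 camera calls.

### The job

Push the tall wash bottle along the worktop, low on its body so that it stays upright and never leaves the surface, into the mouth of the level-reader bay, and go on pushing until it is fully home, with the soft sprung pad at the back of the bay pressed right in. Where the pad's stop has been set cannot be known beforehand, so find it by feel and do not ram it: push with no more than about 12 newtons. Leave the bottle standing there, and do not disturb the measuring cylinder, the dropper bottle or the beaker.

Things in the scene. Friction and masses are not known exactly. Their poses are not given: they have to be found in the camera images.
- bottle: the wash bottle: white squeeze bottle, red cap, thin bent spout. Round body 68 mm in diameter, upright sides to 150 mm; cap 33 mm wide to 186 mm; spout to 231 mm. Loose, 0.4 to 0.6 kg, slides on the worktop at 2 to 4.5 N, tips if pushed much above 40 mm. Origin at the underside, but the body's axis is at local x = 0, y = +0.021; z up; the spout points to local -y
- bottle_axis (a point): centre of the underside of the wash bottle's round body, on the worktop; axes as the bottle's
- bay: the level-reader bay, fixed: two upright aluminium side walls 40 mm high, 8 mm thick, 78 mm apart inside; no floor, the bottle slides in on the worktop. Origin on the worktop on the centre line; local +x is the way in, y across, z up. The straight walls run from x = -0.005 to 0.134
- bay_mouth (a point): middle of the bay's mouth, on the worktop, at bay x = -0.035; axes as the bay's. Here the walls stand 116 mm apart; they narrow to 78 mm at bay x = -0.005 (lead-in)
- home_zone (a point): fixed point on the worktop at bay x = 0.028, only the middle of where the axis of the fully home bottle may end (bay x = 0.008 to 0.048): the grey stop behind it is clamped at a depth that differs each time and is not reported. The stop carries a black sprung pad, 44 mm wide, from 4 to 34 mm high: it yields 8 mm under 0.3 to 1 N, then is rigid; the bottle's friction keeps it pressed in
- reader_head (a point): middle of the underside of the grey reader head that hangs over the bay on a column at its back, 246 mm up, at bay x = 0.054; the head reaches from bay x = -0.026 to 0.134 and is 52 mm wide and 32 mm high, so the bottle cannot be brought in held from above
- cylinder: bystander: white measuring cylinder 180 mm tall, tube 28 mm, green-blue six-sided foot 55 x 64 mm; loose; origin at the centre of the underside
- dropper: bystander: brown dropper bottle with black teat, 37 mm in diameter, 93 mm tall; loose; origin at the centre of the underside
- beaker: bystander: clear beaker with pink filling, 88 mm in diameter, 118 mm tall; loose; origin at the centre of the underside

How it is judged:
By the outcome, as a careful person would: the job done as asked, in the order asked, and still so for the second after the job is handed in, with the robot touching nothing.
It also fails if it takes over 54 s, if anything falls off the work surface, if the arm or the gripper's body presses on something with over 40 N, if the wrist force passes 120 N, or if a joint passes its speed limit or range.

## Working session

There is one attempt and no reset: what is moved stays moved. The work goes in short steps, Python scripts to look and compute and a tool call to move; the robot and the scene stay as the last step left them, time stands still between calls to the robot, and variables do not carry over. Pictures are saved under pics/ and viewed, at most 10 in all, crops included, and the job is handed in when it is done.

Besides the shell and the picture viewer there is one more tool, called after "Emit:" as name([rows], argument=value, ...), one row to a line, values as JSON. carry_out: Moves the arm, as the interface text tells. Its arguments: {"type":"object","properties":{"moves":{"type":"array","items":{"type":"array","items":{"type":"number"}}},"fingers":{"type":"number"},"force":{"type":"number"}},"required":["moves"]}

```bash
mkdir -p pics
cat > h.py <<'E'
import numpy as np, cv2
from scipy.spatial.transform import Rotation as R
from bench import read_state, viewer, r
def shot(n,f):
    c=viewer.camera(n); cv2.imwrite('pics/'+f,c['pixels'][:,:,::-1]); np.savez('pics/'+f[:-4],**c); return c
def cloud(c):
    z=c['range_z']; v,u=np.mgrid[:z.shape[0],:z.shape[1]]
    P=np.stack([(u-c['cx'])*z/c['fx'],(v-c['cy'])*z/c['fy'],z],-1)
    q=np.array(c['orientation']); 
    M=R.from_quat(q).as_matrix() if q.size==4 else q
    W=P@M.T+c['xyz']; W[z<=0]=np.nan; return W
E
python3 - <<'E'
from h import *
s=read_state(); print(s['time'],s['ee_pos'],s['eef_rot'],s['ft_force'],s['width'],r.finger_overhang)
for n in ('scene','side'):
    c=shot(n,n+'0.png'); print(n,c['xyz'],c['orientation'],c['fx'])
E
```

```text
0.0 [ 0.15140712 -0.6059871   0.23576676] [ 9.92512833e-01  1.22138299e-01 -1.16970978e-04 -7.05965765e-04] [-0.28970232 -0.24882213  0.30543161] 0.08712194124854632 0.014
scene [0.1608759  0.59037377 0.69757142] [-0.32648958  0.83837566 -0.40234491  0.16926126] 406.5908012697196
side [ 0.32057939 -0.61693143  0.89202145] [ 0.90145408 -0.15954564  0.07672814 -0.39501711] 515.6680464971391
```

View pics/scene0.png

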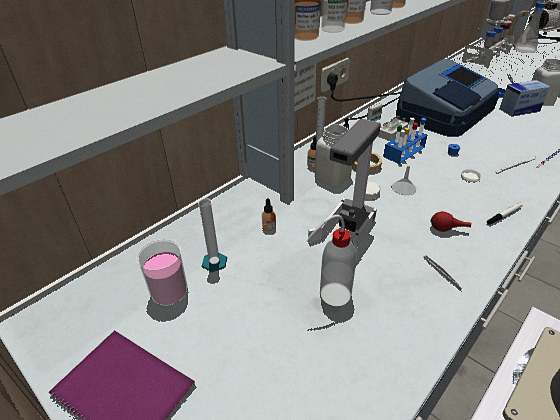

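View pics/side0.png

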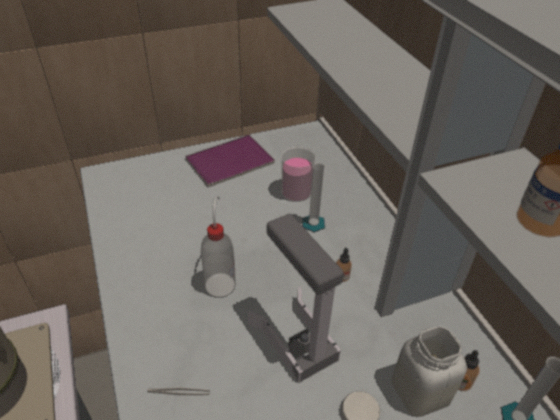

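The scene view shows the bottle (cap at 341,237), with the bay behind it (340,215), the cylinder (210,240), the dropper (268,217) and the beaker (165,272). The side view has the bottle at (218,265), the bay walls around (290,340) and the reader head at (305,250). Next I'll measure positions from the point clouds.

Run:
```python
from h import *
W={};C={}
for n in('scene','side'):
    c=dict(np.load(f'pics/{n}0.npz')); C[n]=c; W[n]=cloud(c)
for n,pts in (('scene',[(341,237),(338,265),(335,292),(320,240),(345,45),(165,265),(208,210),(214,262),(268,225),(330,325),(355,150),(350,215)]),('side',[(216,231),(218,262),(220,287),(305,250),(318,320),(290,345),(298,165),(318,180),(344,268),(312,345),(215,205)])):
    for u,v in pts: print(n,u,v,W[n][v,u].round(3),C[n]['pixels'][v,u])
A=np.concatenate([W[n].reshape(-1,3) for n in W]); 
m=(A[:,0]>.2)&(A[:,0]<1.1)&(abs(A[:,1])<.7)&(A[:,2]>.006)&(A[:,2]<.4); A=A[m]
# top-down height map, 2mm/px; rows: x decreasing downward, cols: y decreasing rightwards
H=np.zeros((450,700)); i=((1.1-A[:,0])*500).astype(int); j=((.7-A[:,1])*500).astype(int)
np.maximum.at(H,(i,j),A[:,2])
im=cv2.applyColorMap((np.clip(H/.3,0,1)*255).astype('uint8'),cv2.COLORMAP_JET); im[H==0]=0
for k in range(0,700,50): cv2.putText(im,f'{.7-k/500:.1f}',(k,10),0,.35,(255,)*3); im[::4,k]=255
for k in range(0,450,50): cv2.putText(im,f'{1.1-k/500:.1f}',(0,k),0,.35,(255,)*3); im[k,::4]=255
cv2.imwrite('pics/top.png',im)
```

```text
scene 341 237 [0.466 0.101 0.178] [68 18 16]
scene 338 265 [0.453 0.121 0.127] [111 114 115]
scene 335 292 [0.452 0.123 0.051] [188 194 191]
scene 320 240 [ 0.603 -0.023  0.001] [77 79 80]
scene 345 45 [ 0.762 -0.298  0.381] [84 84 85]
scene 165 265 [0.742 0.326 0.084] [241 155 203]
scene 208 210 [0.729 0.208 0.167] [97 96 97]
scene 214 262 [0.731 0.213 0.014] [198 199 201]
scene 268 225 [0.722 0.04  0.022] [79 79 74]
scene 330 325 [0.431 0.163 0.003] [60 62 61]
scene 355 150 [ 0.539 -0.035  0.278] [89 85 87]
scene 350 215 [ 0.578 -0.11   0.042] [30 28 32]
side 216 231 [0.471 0.083 0.181] [150  53  49]
side 218 262 [0.465 0.062 0.115] [109 105  99]
side 220 287 [0.464 0.062 0.036] [145 141 133]
side 305 250 [ 0.574 -0.104  0.279] [91 86 85]
side 318 320 [ 0.578 -0.166  0.168] [81 76 76]
side 290 345 [ 0.55 -0.12  0.04] [54 49 46]
side 298 165 [0.753 0.339 0.083] [187 109 139]
side 318 180 [0.74  0.194 0.149] [88 84 81]
side 344 268 [0.727 0.012 0.049] [104  78  55]
side 312 345 [ 0.575 -0.16   0.086] [74 71 68]
side 215 205 [0.478 0.105 0.228] [156 150 146]
```

View pics/top.png

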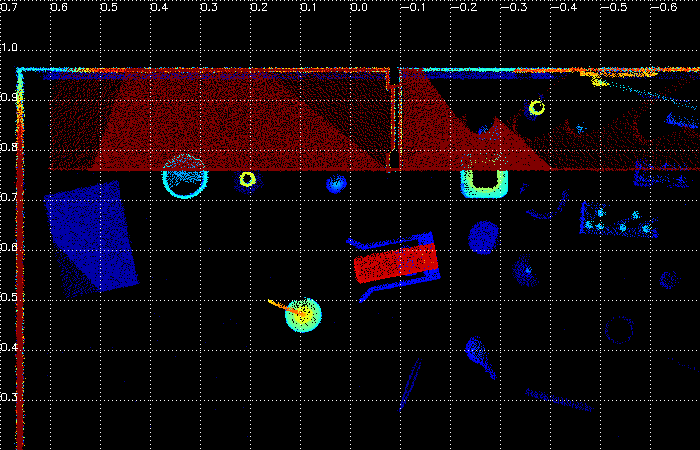

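The top map puts the bottle axis at about (0.47, 0.09) with the spout pointing to +y. The bay opens towards +y near (0.56, 0). Next I'll fit the exact bay frame and bottle axis.

Run:
```python
from h import *
from scipy.optimize import least_squares
for n in('scene','side'):
    c=dict(np.load(f'pics/{n}0.npz'));A=cloud(c).reshape(-1,3);A=A[np.isfinite(A[:,0])]
    box=lambda a,b,cc,d,e,f:A[(A[:,0]>a)&(A[:,0]<b)&(A[:,1]>cc)&(A[:,1]<d)&(A[:,2]>e)&(A[:,2]<f)]
    B=box(.42,.53,.04,.15,.02,.14)
    f=lambda p:np.hypot(B[:,0]-p[0],B[:,1]-p[1])-.034
    print(n,'bottle',least_squares(f,[.471,.094],loss='soft_l1',f_scale=.003).x.round(4))
    S=box(.4,.6,.0,.3,.2,.24); print(' spout far',S[np.argmax(S[:,1])].round(3)) if len(S) else 0
    Hd=box(.48,.68,-.22,.05,.265,.285); rc=cv2.minAreaRect((Hd[:,:2]*1000).astype('float32')); print(' head',np.round(rc[0],1),np.round(rc[1],1),rc[2])
    Wl=box(.48,.68,-.2,.05,.034,.046); 
    bp=cv2.boxPoints(rc)
    th=np.arctan2(-.165,.03)
    # refine direction from walls: straight section
    for ang in np.radians(np.arange(-84,-72,1)):
        d=np.array([np.cos(ang),np.sin(ang)]); nn=np.array([-d[1],d[0]])
        q=(Wl[:,:2]-np.array(rc[0])/1000); s=q@d; t=q@nn
        k=(s>-.05)&(s<.07)&(abs(abs(t)-.043)<.012)
        tp=t[k&(t>0)]; tn=t[k&(t<0)]
        print('  ',round(np.degrees(ang)),len(tp),len(tn),*[x.round(4) for a in(tp,tn) if len(a)>5 for x in (a.std(),np.percentile(a,3),np.percentile(a,97))])
```

```text
scene bottle [0.4708 0.093 ]
 spout far [0.495 0.161 0.201]
 head [573.  -89.9] [ 51.3 163.3] 10.986324310302734
   -84 123 129 0.0054 0.0318 0.0509 0.004 -0.0484 -0.0339
   -83 114 133 0.0048 0.0319 0.0499 0.0039 -0.0479 -0.0327
   -82 111 132 0.0045 0.0318 0.0491 0.0035 -0.0474 -0.0339
   -81 107 136 0.0041 0.0325 0.0485 0.0035 -0.0468 -0.0338
   -80 104 138 0.0039 0.033 0.0479 0.0034 -0.0462 -0.0331
   -79 102 141 0.0038 0.0327 0.0474 0.0034 -0.0463 -0.0336
   -78 101 144 0.0038 0.0325 0.0475 0.0036 -0.0469 -0.0337
   -77 99 146 0.0036 0.0331 0.0475 0.0038 -0.0476 -0.0334
   -76 97 150 0.0037 0.0326 0.0476 0.0041 -0.0485 -0.0327
   -75 96 156 0.0039 0.0321 0.0475 0.0045 -0.0497 -0.0323
   -74 92 157 0.0039 0.0329 0.0473 0.0048 -0.0508 -0.033
   -73 91 164 0.0042 0.0333 0.0477 0.0053 -0.0519 -0.0321
side bottle [0.4715 0.0943]
 spout far [0.499 0.156 0.2  ]
 head [574.5 -93.4] [ 52.4 160.5] 10.622045516967773
   -84 192 284 0.005 0.0333 0.0513 0.0042 -0.049 -0.0332
   -83 185 288 0.0047 0.0331 0.0504 0.0039 -0.0484 -0.0331
   -82 182 291 0.0044 0.0326 0.0494 0.0036 -0.0478 -0.0338
   -81 175 296 0.0042 0.032 0.0485 0.0035 -0.0472 -0.0337
   -80 169 301 0.0039 0.0329 0.0477 0.0035 -0.0467 -0.0329
   -79 164 310 0.0039 0.0331 0.0473 0.0036 -0.0466 -0.0328
   -78 162 316 0.004 0.0326 0.0475 0.0037 -0.0472 -0.0333
   -77 157 322 0.0043 0.0318 0.0479 0.0039 -0.0479 -0.0336
   -76 150 331 0.0043 0.0322 0.0484 0.0042 -0.049 -0.0325
   -75 148 337 0.0046 0.0319 0.0496 0.0046 -0.05 -0.0326
   -74 142 349 0.0049 0.0329 0.0506 0.005 -0.0511 -0.0321
   -73 144 362 0.0053 0.0323 0.0515 0.0054 -0.0523 -0.0322
```

Emit:
carry_out([
  [0, -1, -1, 0, 0, 0],
  [0, -1, -1, 0, 0, 0],
  [0, -1, -1, 0, 0, 0],
  [1, 0, 0, 0, 0, -0.57],
  [1, 0, 0, 0, 0, -0.57],
  [1, 0, 0, 0, 0, -0.57],
  [1, 0, 0, 0, 0, -0.57],
  [1, 0, 0, 0, 0, -0.57],
  [1, 0, 0, 0, 0, -0.57],
  [1, 0, 0, 0, 0, -0.57],
  [1, 0, 0, 0, 0, -0.57],
  [1, 0, 0, 0, 0, -0.57],
  [1, 0, 0, 0, 0, -0.57],
  [1, 0, 0, 0, 0, -0.57],
  [1, 0, 0, 0, 0, -0.57],
  [1, 0, 0, 0, 0, -0.57],
  [1, 0, 0, 0, 0, -0.57],
  [1, 0, 0, 0, 0, -0.57],
  [1, 0, 0, 0, 0, -0.57],
  [1, 0, 0, 0, 0, -0.57],
], fingers=72)

```text
time: 2.6
ee_pos: [0.5227, -0.003, 0.3562]
eef_rot: [0.697, 0.717, -0.0, -0.0]
ft_force: [0.5, 0.2, 0.8]
width: 0.0719
grip_force: 0.0
```

Emit:
carry_out([
  [1, 0, 0, 0, 0, -0.57],
  [1, 0, 0, 0, 0, -0.57],
  [1, 0, 0, 0, -0.6, 0],
  [1, 0, 0, 0, -0.6, 0],
  [1, 0, 0, 0, -0.6, 0],
  [1, 0, 0, 0, -0.6, 0],
  [0, 0, 0, 0, 0, 0],
])

```text
time: 3.48
ee_pos: [0.4855, 0.2358, 0.3347]
eef_rot: [0.625, 0.762, -0.107, 0.128]
ft_force: [1.2, 0.4, -0.5]
width: 0.072
grip_force: 0.0
```

```bash
cat >> h.py <<'E'
d=np.array([.187,-.982,0]);d/=np.linalg.norm(d); n=np.array([-d[1],d[0],0]); O=np.array([.564,-.039,0])
def rep(tilt=55,goal=None):
    s=read_state(); M=R.from_quat(s['eef_rot']).as_matrix(); p=np.array(s['ee_pos'])
    print('t',round(s['time'],2),'tcp',p.round(4),'bay',[(p-O)@d,(p-O)@n,p[2]],'tip',np.round([(p+.014*M[:,2]-O)@v for v in(d,n,[0,0,1])],4))
    print('F',np.round([s['ft_force']@v for v in(d,n,np.array([0,0,1]))],2),'w',s['width'],'j',np.round(s['joint_positions'],2))
    a=np.radians(tilt); z=d*np.sin(a)-np.array([0,0,np.cos(a)]); G=np.stack([np.cross(n,z),n,z],1)
    print('tilt now',np.degrees(np.arccos(-M[2,2])).round(1),'turn left, units',(np.degrees(R.from_matrix(M.T@G).as_rotvec())/8).round(2))
    print('bay d,n,z in tool units/mm:',np.round(np.stack([d,n,[0,0,1]])@M/40,5).tolist())
    if goal is not None: # tip goal in bay coords
        w=O+goal[0]*d+goal[1]*n+np.array([0,0,goal[2]])-(p+.014*M[:,2]); print('shift units',(M.T@w/.04).round(2))
E
python3 -c "
from h import *
rep()"
```

```text
t 3.48 tcp [0.4855 0.2358 0.3347] bay [np.float64(-0.28463125645706994), np.float64(-0.025745635405327417), np.float64(0.33469377355196667)] tip [-0.28   -0.0258  0.3215]
F [-0.17  1.2  -0.45] w 0.07203216369779471 j [ 0.01  0.32 -0.92  1.42  0.51  1.74 -0.69]
tilt now 19.2 turn left, units [ 0.01 -4.48  0.06]
bay d,n,z in tool units/mm: [[-0.02361, -0.0002, 0.00821], [-0.00022, 0.025, -2e-05], [-0.00821, -9e-05, -0.02361]]
```

Emit:
carry_out([
  [0, -0.5, 0, 0, -0.7, 0],
  [0, -0.5, 0, 0, -0.7, 0],
  [0, 0, 0, 0, -0.7, 0],
  [0, 0, 0, 0, -0.7, 0],
  [0, 0, 0, 0, -0.7, 0],
  [0, 0, 0, 0, -0.7, 0],
  [0, 0, 0, 0, -0.28, 0],
  [0, 0, 0, 0, 0, 0],
])

```text
time: 4.47
ee_pos: [0.4489, 0.2233, 0.3358]
eef_rot: [0.567, 0.684, -0.293, 0.353]
ft_force: [0.2, -0.2, 0.4]
width: 0.072
grip_force: 0.0
```

```bash
python3 -c "
from h import *
rep(55,(-.225,-.0665,.025))"
```

```text
t 4.47 tcp [0.4489 0.2233 0.3358] bay [np.float64(-0.2792458402919492), np.float64(-0.06404208334619935), np.float64(0.3358143866702439)] tip [-0.2678 -0.0641  0.3277]
F [0.22 0.17 0.39] w 0.07197013174280818 j [-0.6   0.42 -0.48  1.47  0.8   2.06 -0.84]
tilt now 54.6 turn left, units [-0.02 -0.05  0.  ]
bay d,n,z in tool units/mm: [[-0.01448, 4e-05, 0.02038], [-1e-05, 0.025, -6e-05], [-0.02038, -4e-05, -0.01448]]
shift units [ 5.55 -0.05  5.26]
```

Emit:
carry_out([
  [0.71, 0, 0.51, 0, 0, 0],
  [0.71, 0, 0.51, 0, 0, 0],
  [0.71, 0, 0.51, 0, 0, 0],
  [0.71, 0, 0.51, 0, 0, 0],
  [0.71, 0, 0.51, 0, 0, 0],
  [0.71, 0, 0.51, 0, 0, 0],
  [0.71, 0, 0.51, 0, 0, 0],
  [0, 0, 0, 0, 0, 0],
])

```text
time: 5.48
ee_pos: [0.4486, 0.2208, 0.0899]
eef_rot: [0.567, 0.684, -0.295, 0.352]
ft_force: [-0.3, -0.4, 0.9]
width: 0.0721
grip_force: 0.0
```

```bash
python3 -c "
from h import *
rep(55,(-.21,-.0665,.022))
shot('scene','s1.png')"
```

```text
t 5.47 tcp [0.4486 0.2208 0.0899] bay [np.float64(-0.2768295364570853), np.float64(-0.06470881548542708), np.float64(0.08986281171241149)] tip [-0.2654 -0.0648  0.0818]
F [ 0.29 -0.38  0.86] w 0.07207425535065436 j [-0.61  0.7  -0.46  1.64  0.81  1.75 -1.15]
tilt now 54.6 turn left, units [-0.04 -0.05  0.01]
bay d,n,z in tool units/mm: [[-0.01448, 0.0001, 0.02038], [-3e-05, 0.025, -0.00014], [-0.02038, -0.00011, -0.01448]]
shift units [ 0.42 -0.03  1.99]
```

View pics/s1.png

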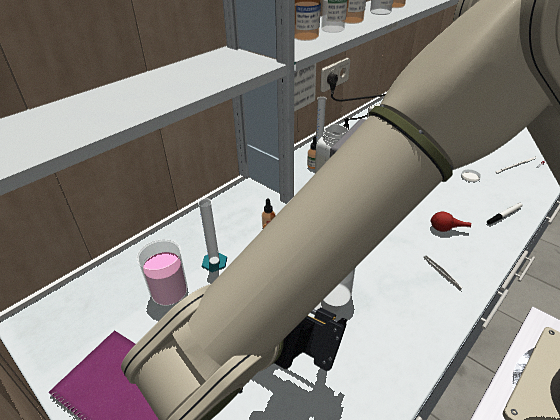

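Emit:
carry_out([
  [0.4, 0, 0.3, 0, 0, 0],
  [0.4, 0, 0.3, 0, 0, 0],
  [0.4, -0.05, 0.3, 0, 0, 0],
  [-0.5, 0, 0.7, 0, 0, 0],
  [-0.4, 0, 0.57, 0, 0, 0],
  [0, 0, 0, 0, 0, 0],
], fingers=58)

```text
time: 6.28
ee_pos: [0.4588, 0.1569, 0.0308]
eef_rot: [0.568, 0.683, -0.294, 0.353]
ft_force: [-0.3, 0.2, -1.4]
width: 0.0582
grip_force: 0.0
```

```bash
python3 -c "
from h import *
rep(55,(-.172,-.0665,.022))
shot('side','s2.png')"
```

```text
t 6.28 tcp [0.4588 0.1569 0.0308] bay [np.float64(-0.21214876109922995), np.float64(-0.0666481068521136), np.float64(0.030752515568656574)] tip [-0.2007 -0.0667  0.0227]
F [-0.23 -0.25 -1.41] w 0.05824395171586998 j [-0.55  0.73 -0.42  1.76  0.87  1.61 -1.19]
tilt now 54.7 turn left, units [-0.03 -0.04 -0.01]
bay d,n,z in tool units/mm: [[-0.01445, 0.00011, 0.0204], [3e-05, 0.025, -0.00011], [-0.0204, -3e-05, -0.01445]]
shift units [-0.4   0.01  0.6 ]
```

View pics/s2.png

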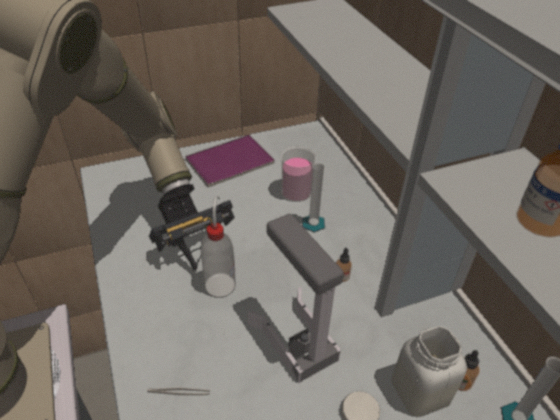

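The gripper is behind the bottle (fingers near 200,250), the spout is clear, and nothing has been disturbed. Next I'll make contact and push it diagonally onto the bay line.

Emit:
carry_out([
  [-0.1, 0, 0.15, 0, 0, 0],
  [-0.1, 0, 0.15, 0, 0, 0],
  [-0.1, 0, 0.15, 0, 0, 0],
  [-0.1, 0, 0.15, 0, 0, 0],
  [-0.07, 0.12, 0.1, 0, 0, 0],
  [-0.07, 0.12, 0.1, 0, 0, 0],
  [-0.07, 0.12, 0.1, 0, 0, 0],
  [-0.07, 0.12, 0.1, 0, 0, 0],
  [-0.07, 0.12, 0.1, 0, 0, 0],
  [-0.07, 0.12, 0.1, 0, 0, 0],
])

```text
time: 7.58
ee_pos: [0.4982, 0.1072, 0.0301]
eef_rot: [0.567, 0.684, -0.293, 0.353]
ft_force: [-4.4, 2.0, 1.8]
width: 0.0579
grip_force: 2.4
```

```bash
cat >> h.py <<'E'
def bottle(c,g):
    A=cloud(c).reshape(-1,3);A=A[np.isfinite(A[:,0])]; q=A-O; s=q@d;t=q@n
    B=A[(np.hypot(s-g[0],t-g[1])<.05)&(A[:,2]>.06)&(A[:,2]<.14)]
    from scipy.optimize import least_squares
    p=least_squares(lambda p:np.hypot(B[:,0]-p[0],B[:,1]-p[1])-.034,(O+g[0]*d+g[1]*n)[:2],loss='soft_l1',f_scale=.002).x
    w=np.array([p[0],p[1],0])-O; print('bottle bay',(w@d).round(4),(w@n).round(4),len(B))
E
python3 -c "
from h import *
rep()
bottle(shot('side','s3.png'),(-.118,-.038))"
```

```text
t 7.58 tcp [0.4982 0.1072 0.0301] bay [np.float64(-0.1559726344282865), np.float64(-0.0373201159127958), np.float64(0.030148209906706327)] tip [-0.1446 -0.0373  0.022 ]
F [-2.78 -3.98  1.84] w 0.057901373580766684 j [-0.47  0.71 -0.38  1.78  0.93  1.55 -1.13]
tilt now 54.6 turn left, units [-0.01 -0.05 -0.  ]
bay d,n,z in tool units/mm: [[-0.01449, 5e-05, 0.02037], [1e-05, 0.025, -5e-05], [-0.02037, -2e-05, -0.01449]]
bottle bay -0.1267 -0.0364 929
```

Emit:
carry_out([
  [-0.07, 0.12, 0.1, 0, 0, 0],
  [-0.07, 0.12, 0.1, 0, 0, 0],
  [-0.07, 0.12, 0.1, 0, 0, 0],
  [-0.07, 0.12, 0.1, 0, 0, 0],
  [-0.07, 0.12, 0.1, 0, 0, 0],
  [-0.07, 0.12, 0.1, 0, 0, 0],
  [-0.07, 0.12, 0.1, 0, 0, 0],
  [-0.07, 0.09, 0.1, 0, 0, 0],
  [0, 0, 0, 0, 0, 0],
])

```text
time: 8.75
ee_pos: [0.5424, 0.0755, 0.03]
eef_rot: [0.567, 0.684, -0.293, 0.353]
ft_force: [-0.1, 0.4, 0.8]
width: 0.0582
grip_force: 1.5
```

```bash
python3 -c "
from h import *
rep()
bottle(shot('side','s4.png'),(-.08,0));bottle(shot('scene','s4b.png'),(-.08,0))"
```

```text
t 8.75 tcp [0.5424 0.0755 0.03  ] bay [np.float64(-0.11649584300034391), np.float64(0.00022005631674351395), np.float64(0.030020939473172362)] tip [-0.1051  0.0002  0.0219]
F [-0.42 -0.01  0.8 ] w 0.05820026562014334 j [-0.42  0.72 -0.34  1.74  0.98  1.51 -1.05]
tilt now 54.6 turn left, units [-0.01 -0.05 -0.01]
bay d,n,z in tool units/mm: [[-0.01448, 5e-05, 0.02038], [4e-05, 0.025, -4e-05], [-0.02038, 1e-05, -0.01448]]
bottle bay -0.0871 0.0015 933
bottle bay -0.0865 0.0006 224
```

View pics/s4.png

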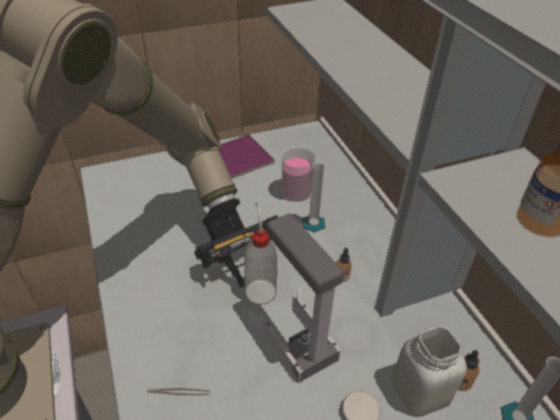

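The bottle is upright on the bay line, at bay (-0.087, 0.001), with cap at (262,238). I'll back off, narrow the fingers and push along the bay.

Emit:
carry_out([
  [0.16, 0, -0.22, 0, 0, 0],
  [0.16, 0, -0.22, 0, 0, 0],
  [0, 0, 0, 0, 0, 0],
  [0, 0, 0, 0, 0, 0],
  [0, 0, 0, 0, 0, 0],
], fingers=26)

```text
time: 9.48
ee_pos: [0.5376, 0.097, 0.0296]
eef_rot: [0.567, 0.684, -0.293, 0.353]
ft_force: [-0.6, -0.4, -0.2]
width: 0.0269
grip_force: 0.0
```

Emit:
carry_out([
  [-0.06, 0, 0.08, 0, 0, 0],
  [-0.06, 0, 0.08, 0, 0, 0],
  [-0.06, 0, 0.08, 0, 0, 0],
  [-0.06, 0, 0.08, 0, 0, 0],
  [-0.06, 0, 0.08, 0, 0, 0],
  [-0.06, 0, 0.08, 0, 0, 0],
  [-0.06, 0, 0.08, 0, 0, 0],
  [-0.06, 0, 0.08, 0, 0, 0],
  [-0.06, 0, 0.08, 0, 0, 0],
  [-0.06, 0, 0.08, 0, 0, 0],
])

```text
time: 10.72
ee_pos: [0.545, 0.0579, 0.0306]
eef_rot: [0.567, 0.684, -0.293, 0.353]
ft_force: [-1.3, 2.4, -0.1]
width: 0.0258
grip_force: 1.3
```

```bash
python3 -c "
from h import *
rep(55,(-.04,0,.022))
bottle(shot('side','s5.png'),(-.065,0))"
```

```text
t 10.72 tcp [0.545  0.0579 0.0306] bay [np.float64(-0.098708258712226), np.float64(-0.0005300154327769106), np.float64(0.03056883088200172)] tip [-0.0873 -0.0006  0.0225]
F [-2.6  -0.78 -0.12] w 0.02577105558317599 j [-0.4   0.71 -0.33  1.76  0.99  1.49 -1.04]
tilt now 54.6 turn left, units [-0.01 -0.05 -0.  ]
bay d,n,z in tool units/mm: [[-0.01449, 5e-05, 0.02037], [1e-05, 0.025, -5e-05], [-0.02037, -2e-05, -0.01449]]
shift units [-0.68  0.02  0.97]
bottle bay -0.0522 0.0003 941
```

Emit:
carry_out([
  [-0.06, 0, 0.08, 0, 0, 0],
  [-0.06, 0, 0.08, 0, 0, 0],
  [-0.06, 0, 0.08, 0, 0, 0],
  [-0.06, 0, 0.08, 0, 0, 0],
  [-0.06, 0, 0.08, 0, 0, 0],
  [-0.06, 0, 0.08, 0, 0, 0],
  [-0.06, 0, 0.08, 0, 0, 0],
  [-0.06, 0, 0.08, 0, 0, 0],
  [-0.06, 0, 0.08, 0, 0, 0],
  [-0.06, 0, 0.08, 0, 0, 0],
])

```text
time: 12.02
ee_pos: [0.5525, 0.0186, 0.0316]
eef_rot: [0.567, 0.684, -0.293, 0.353]
ft_force: [-0.0, 2.5, -1.1]
width: 0.0263
grip_force: 1.5
```

```bash
python3 -c "
from h import *
rep(55,(-.04,0,.022))
bottle(shot('side','s6.png'),(-.01,0))"
```

```text
t 12.03 tcp [0.5525 0.0186 0.0316] bay [np.float64(-0.05871170486313448), np.float64(-0.0005666849608724681), np.float64(0.03162270700684536)] tip [-0.0473 -0.0006  0.0235]
F [-2.43  0.41 -1.06] w 0.026308327172165028 j [-0.35  0.68 -0.31  1.8   1.02  1.44 -1.02]
tilt now 54.6 turn left, units [-0.01 -0.05 -0.  ]
bay d,n,z in tool units/mm: [[-0.01449, 5e-05, 0.02037], [1e-05, 0.025, -5e-05], [-0.02037, -2e-05, -0.01449]]
shift units [-0.08  0.02  0.17]
bottle bay -0.011 0.0001 963
```

Run:
```python
from h import *
for n_ in('scene','side'):
    c=dict(np.load(f'pics/{n_}0.npz'));A=cloud(c);q=A-O;s=q@d;t=q@n
    m=(abs(t)<.02)&(s>.0)&(s<.13)&(A[...,2]>.01)&(A[...,2]<.06)
    o=np.argsort(s[m])[:400:30]; print(n_,m.sum()); print(np.c_[s[m],t[m],A[...,2][m],c['pixels'][m].mean(1)/1000][o].round(3))
```

```text
scene 413
[[ 0.054  0.001  0.025  0.007]
 [ 0.057 -0.008  0.033  0.012]
 [ 0.058  0.002  0.011  0.001]
 [ 0.06  -0.003  0.032  0.016]
 [ 0.07  -0.019  0.021  0.033]
 [ 0.072  0.     0.042  0.03 ]
 [ 0.075  0.004  0.039  0.032]
 [ 0.079 -0.004  0.048  0.054]
 [ 0.088 -0.01   0.038  0.038]
 [ 0.108  0.01   0.036  0.04 ]
 [ 0.109 -0.005  0.021  0.044]
 [ 0.111  0.018  0.041  0.12 ]
 [ 0.112  0.011  0.056  0.087]
 [ 0.117 -0.016  0.04   0.033]]
side 423
[[ 0.058  0.014  0.032  0.081]
 [ 0.061 -0.005  0.034  0.051]
 [ 0.063 -0.015  0.037  0.049]
 [ 0.064 -0.002  0.032  0.036]
 [ 0.076  0.018  0.039  0.079]
 [ 0.079  0.013  0.037  0.083]
 [ 0.083  0.003  0.049  0.072]
 [ 0.086  0.006  0.051  0.074]
 [ 0.088 -0.016  0.041  0.054]
 [ 0.089 -0.018  0.026  0.046]
 [ 0.089 -0.003  0.036  0.058]
 [ 0.09  -0.011  0.012  0.054]
 [ 0.116 -0.015  0.041  0.053]
 [ 0.123 -0.011  0.055  0.069]]
```

Emit:
carry_out([
  [-0.027, 0, 0.042, 0, 0, 0],
  [-0.027, 0, 0.042, 0, 0, 0],
  [-0.027, 0, 0.042, 0, 0, 0],
  [-0.027, 0, 0.042, 0, 0, 0],
  [-0.027, 0, 0.042, 0, 0, 0],
  [-0.027, 0, 0.042, 0, 0, 0],
])

```text
time: 12.82
ee_pos: [0.5546, 0.0069, 0.031]
eef_rot: [0.567, 0.684, -0.293, 0.353]
ft_force: [-1.0, 3.2, -1.4]
width: 0.0257
grip_force: 1.5
```

Emit:
carry_out([
  [-0.029, 0, 0.041, 0, 0, 0],
  [-0.029, 0, 0.041, 0, 0, 0],
  [-0.029, 0, 0.041, 0, 0, 0],
  [-0.029, 0, 0.041, 0, 0, 0],
  [-0.029, 0, 0.041, 0, 0, 0],
  [-0.029, 0, 0.041, 0, 0, 0],
  [-0.029, 0, 0.041, 0, 0, 0],
  [-0.029, 0, 0.041, 0, 0, 0],
])

```text
time: 13.82
ee_pos: [0.5576, -0.0089, 0.031]
eef_rot: [0.567, 0.684, -0.293, 0.353]
ft_force: [-0.8, 3.5, -1.0]
width: 0.0261
grip_force: 1.4
```

```bash
python3 -c "
from h import *
rep()
bottle(shot('side','s7.png'),(.017,0))"
```

```text
t 13.82 tcp [ 0.5576 -0.0089  0.031 ] bay [np.float64(-0.03076918686101339), np.float64(-0.0006388356886844865), np.float64(0.030988363337960945)] tip [-0.0194 -0.0007  0.0229]
F [-3.56 -0.1  -1.02] w 0.026102835897057624 j [-0.31  0.67 -0.29  1.83  1.05  1.41 -1.  ]
tilt now 54.6 turn left, units [-0.01 -0.05 -0.  ]
bay d,n,z in tool units/mm: [[-0.01449, 5e-05, 0.02037], [1e-05, 0.025, -5e-05], [-0.02037, -2e-05, -0.01449]]
bottle bay 0.0161 0.0001 979
```

Emit:
carry_out([
  [-0.015, 0, 0.02, 0, 0, 0],
  [-0.015, 0, 0.02, 0, 0, 0],
  [-0.015, 0, 0.02, 0, 0, 0],
  [-0.015, 0, 0.02, 0, 0, 0],
  [-0.015, 0, 0.02, 0, 0, 0],
  [-0.015, 0, 0.02, 0, 0, 0],
  [-0.015, 0, 0.02, 0, 0, 0],
  [-0.015, 0, 0.02, 0, 0, 0],
])

```text
time: 14.88
ee_pos: [0.5591, -0.0166, 0.0312]
eef_rot: [0.567, 0.684, -0.293, 0.353]
ft_force: [-0.2, 4.0, -1.3]
width: 0.0263
grip_force: 1.6
```

Emit:
carry_out([
  [-0.015, 0, 0.02, 0, 0, 0],
  [-0.015, 0, 0.02, 0, 0, 0],
])

```text
time: 15.12
ee_pos: [0.5595, -0.0185, 0.0312]
eef_rot: [0.567, 0.684, -0.293, 0.353]
ft_force: [-1.0, 3.5, -0.3]
width: 0.0258
grip_force: 1.6
```

Emit:
carry_out([
  [-0.015, 0, 0.02, 0, 0, 0],
  [-0.015, 0, 0.02, 0, 0, 0],
])

```text
time: 15.38
ee_pos: [0.5598, -0.0205, 0.0313]
eef_rot: [0.567, 0.684, -0.293, 0.353]
ft_force: [-0.9, 3.2, -0.6]
width: 0.0258
grip_force: 1.7
```

Emit:
carry_out([
  [-0.015, 0, 0.02, 0, 0, 0],
  [-0.015, 0, 0.02, 0, 0, 0],
])

```text
time: 15.62
ee_pos: [0.5602, -0.0225, 0.0313]
eef_rot: [0.567, 0.684, -0.293, 0.353]
ft_force: [-1.2, 3.5, -1.2]
width: 0.0262
grip_force: 1.7
```

Emit:
carry_out([
  [-0.015, 0, 0.02, 0, 0, 0],
])

```text
time: 15.75
ee_pos: [0.5604, -0.0235, 0.0314]
eef_rot: [0.567, 0.684, -0.293, 0.353]
ft_force: [-1.1, 3.2, -1.1]
width: 0.0257
grip_force: 1.7
```

Emit:
carry_out([
  [-0.015, 0, 0.02, 0, 0, 0],
])

```text
time: 15.88
ee_pos: [0.5606, -0.0245, 0.0314]
eef_rot: [0.567, 0.684, -0.293, 0.353]
ft_force: [0.1, 3.5, -2.3]
width: 0.0261
grip_force: 1.7
```

Emit:
carry_out([
  [-0.015, 0, 0.02, 0, 0, 0],
])

```text
time: 16.0
ee_pos: [0.5608, -0.0251, 0.0313]
eef_rot: [0.567, 0.684, -0.293, 0.353]
ft_force: [-0.9, 5.8, -0.2]
width: 0.0264
grip_force: 2.7
```

Emit:
carry_out([
  [-0.007, 0, 0.01, 0, 0, 0],
  [0, 0, 0, 0, 0, 0],
])

```text
time: 16.25
ee_pos: [0.5609, -0.0252, 0.0312]
eef_rot: [0.567, 0.685, -0.292, 0.353]
ft_force: [-0.1, 5.1, -0.4]
width: 0.0261
grip_force: 2.7
```

Emit:
carry_out([
  [-0.007, 0, 0.01, 0, 0, 0],
  [0, 0, 0, 0, 0, 0],
])

```text
time: 16.5
ee_pos: [0.561, -0.0253, 0.0312]
eef_rot: [0.567, 0.685, -0.292, 0.352]
ft_force: [-1.7, 6.9, -1.4]
width: 0.0259
grip_force: 3.1
```

Emit:
carry_out([
  [-0.01, 0, 0.014, 0, 0, 0],
  [0, 0, 0, 0, 0, 0],
])

```text
time: 16.75
ee_pos: [0.5611, -0.0256, 0.0311]
eef_rot: [0.567, 0.685, -0.292, 0.352]
ft_force: [-2.3, 8.0, -0.8]
width: 0.0256
grip_force: 3.6
```

```bash
python3 -c "
from h import *
rep()
bottle(shot('side','s8.png'),(.032,0))"
```

```text
t 16.75 tcp [ 0.5611 -0.0256  0.0311] bay [np.float64(-0.013713288107987278), np.float64(-0.0003254851972210247), np.float64(0.03107035735328897)] tip [-0.0023 -0.0003  0.0229]
F [-8.28 -0.72 -0.76] w 0.0255903888362287 j [-0.29  0.66 -0.28  1.84  1.06  1.38 -0.99]
tilt now 54.5 turn left, units [-0.   -0.07  0.  ]
bay d,n,z in tool units/mm: [[-0.01453, 0.0, 0.02034], [-1e-05, 0.025, -1e-05], [-0.02034, -1e-05, -0.01453]]
bottle bay 0.0328 0.0003 989
```

View pics/s8.png

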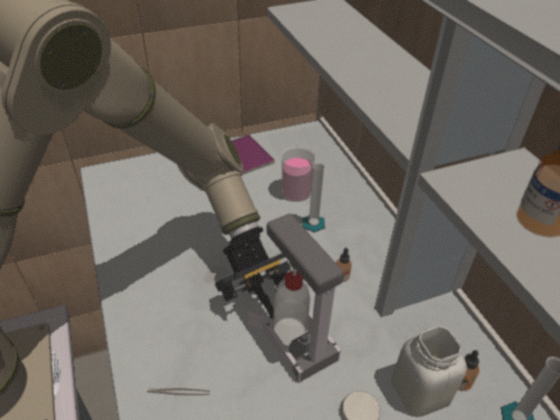

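The bottle is upright in the bay (cap 293,281) and against the hard stop. The force is 8.3 N, and a further 2 mm commanded gave almost no motion. The axis at bay x 0.033 matches the full-press estimate, so I'll withdraw straight back.

Emit:
carry_out([
  [0.04, 0, -0.06, 0, 0, 0],
  [0.06, 0, -0.08, 0, 0, 0],
  [0.15, 0, -0.2, 0, 0, 0],
  [0.3, 0, -0.41, 0, 0, 0],
  [0.4, 0, -0.55, 0, 0, 0],
  [0.4, 0, -0.55, 0, 0, 0],
  [0.4, 0, -0.55, 0, 0, 0],
  [0.2, 0, -0.28, 0, 0, 0],
  [0, 0, 0, 0, 0, 0],
  [0, 0, 0, 0, 0, 0],
  [0, 0, 0, 0, 0, 0],
  [0, 0, 0, 0, 0, 0],
])

```text
time: 18.3
ee_pos: [0.5366, 0.1025, 0.0301]
eef_rot: [0.567, 0.684, -0.293, 0.353]
ft_force: [-0.2, 0.4, -0.7]
width: 0.0259
grip_force: 0.0
```

```bash
python3 -c "
from h import *
rep()
bottle(shot('side','s9.png'),(.032,0));bottle(shot('scene','s9b.png'),(.032,0))"
```

```text
t 18.3 tcp [0.5366 0.1025 0.0301] bay [np.float64(-0.14410419726219814), np.float64(-0.0004400315323813927), np.float64(0.030134308821837028)] tip [-0.1327 -0.0005  0.022 ]
F [-0.44 -0.13 -0.7 ] w 0.025918408788012912 j [-0.45  0.74 -0.35  1.71  0.96  1.54 -1.07]
tilt now 54.6 turn left, units [-0.02 -0.05 -0.01]
bay d,n,z in tool units/mm: [[-0.01448, 7e-05, 0.02038], [3e-05, 0.025, -6e-05], [-0.02038, -1e-05, -0.01448]]
bottle bay 0.0308 0.0002 1014
bottle bay 0.0305 -0.0008 24
```

View pics/s9.png

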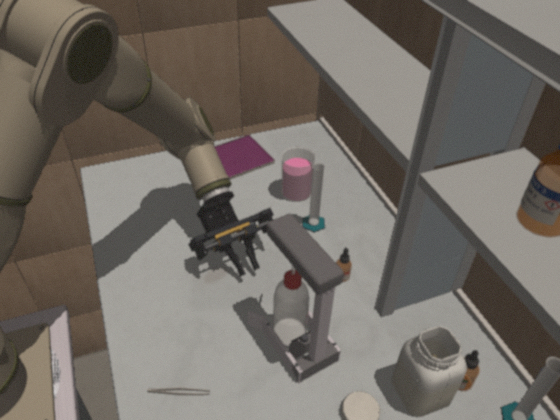

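The bottle is upright in the bay and the gripper is clear. The fit moved 2 mm between pictures, so I'll compare the red cap before and after to see whether the bottle sprang back.

Run:
```python
from h import *
for f in('s7','s8','s9'):
    c=dict(np.load(f'pics/{f}.npz')); p=c['pixels'].astype(int); m=(p[...,0]>p[...,1]*1.8)&(p[...,0]>60); m[:230]=0;m[320:]=0;m[:,:250]=0;m[:,330:]=0
    W=cloud(c)[m]; q=W-O; v,u=np.nonzero(m); print(f,m.sum(),u.mean().round(2),v.mean().round(2),np.nanmedian(q@d).round(4),np.nanmedian(q@n).round(4))
    A=cloud(c); q=A-O; s=q@d;t=q@n; k=(A[...,2]>.1)&(A[...,2]<.14)&(abs(t)<.02)&(s>.03)&(s<.09); print('  front face',np.median(s[k]).round(4),k.sum())
a,b=[dict(np.load(f'pics/{f}.npz'))['pixels'][262:345,270:300].astype('float32').mean(2) for f in('s8','s9')]
print('shift px',cv2.phaseCorrelate(a,b,cv2.createHanningWindow(a.shape[::-1],cv2.CV_32F)))
```

```text
s7 220 287.67 274.66 0.0251 -0.0061
  front face 0.048 269
s8 215 292.88 281.16 0.0422 -0.0062
  front face 0.0645 270
s9 197 292.06 280.11 0.0393 -0.0061
  front face 0.062 281
shift px ((0.6410798908185562, -0.33762031155436034), 0.6437906551361084)
```

The cap moved back about 2.5 mm, either by springing back or by straightening from a lean. I'll feel for the bottle again with gentle contact.

Emit:
carry_out([
  [-0.174, 0, 0.245, 0, 0, 0],
  [-0.174, 0, 0.245, 0, 0, 0],
  [-0.174, 0, 0.245, 0, 0, 0],
  [-0.174, 0, 0.245, 0, 0, 0],
  [-0.174, 0, 0.245, 0, 0, 0],
  [-0.174, 0, 0.245, 0, 0, 0],
  [-0.174, 0, 0.245, 0, 0, 0],
  [-0.174, 0, 0.245, 0, 0, 0],
  [-0.174, 0, 0.245, 0, 0, 0],
  [-0.174, 0, 0.245, 0, 0, 0],
  [-0.03, 0, 0.04, 0, 0, 0],
  [0, 0, 0, 0, 0, 0],
])

```text
time: 19.9
ee_pos: [0.5591, -0.0167, 0.0299]
eef_rot: [0.567, 0.684, -0.293, 0.353]
ft_force: [-0.3, 0.8, -0.9]
width: 0.0261
grip_force: 0.0
```

Emit:
carry_out([
  [-0.015, 0, 0.02, 0, 0, 0],
  [-0.015, 0, 0.02, 0, 0, 0],
])

```text
time: 20.15
ee_pos: [0.5596, -0.0184, 0.03]
eef_rot: [0.567, 0.684, -0.293, 0.353]
ft_force: [-0.8, 0.3, 0.9]
width: 0.0264
grip_force: 0.0
```

Emit:
carry_out([
  [-0.015, 0, 0.02, 0, 0, 0],
  [-0.015, 0, 0.02, 0, 0, 0],
])

```text
time: 20.4
ee_pos: [0.5599, -0.0208, 0.0301]
eef_rot: [0.567, 0.684, -0.293, 0.353]
ft_force: [-0.1, -0.2, 0.7]
width: 0.0262
grip_force: 0.0
```

Emit:
carry_out([
  [-0.015, 0, 0.02, 0, 0, 0],
])

```text
time: 20.52
ee_pos: [0.5601, -0.0218, 0.0301]
eef_rot: [0.567, 0.684, -0.293, 0.353]
ft_force: [-0.5, 0.3, -0.6]
width: 0.026
grip_force: 0.0
```

Emit:
carry_out([
  [-0.015, 0, 0.02, 0, 0, 0],
])

```text
time: 20.65
ee_pos: [0.5603, -0.0228, 0.0301]
eef_rot: [0.567, 0.684, -0.293, 0.353]
ft_force: [-0.5, -0.8, 0.5]
width: 0.0261
grip_force: 0.0
```

Emit:
carry_out([
  [-0.015, 0, 0.02, 0, 0, 0],
])

```text
time: 20.78
ee_pos: [0.5605, -0.0238, 0.0301]
eef_rot: [0.567, 0.684, -0.293, 0.353]
ft_force: [0.0, 0.6, -0.3]
width: 0.026
grip_force: 0.2
```

Emit:
carry_out([
  [-0.007, 0, 0.01, 0, 0, 0],
])

```text
time: 20.9
ee_pos: [0.5605, -0.0241, 0.0301]
eef_rot: [0.567, 0.684, -0.293, 0.353]
ft_force: [-0.5, 1.0, 0.3]
width: 0.0259
grip_force: 0.5
```

Emit:
carry_out([
  [-0.007, 0, 0.01, 0, 0, 0],
])

```text
time: 21.02
ee_pos: [0.5607, -0.0243, 0.0301]
eef_rot: [0.567, 0.684, -0.293, 0.353]
ft_force: [-0.7, 3.1, 0.8]
width: 0.0261
grip_force: 1.0
```

Emit:
carry_out([
  [-0.007, 0, 0.01, 0, 0, 0],
])

```text
time: 21.15
ee_pos: [0.5608, -0.0246, 0.03]
eef_rot: [0.567, 0.685, -0.292, 0.353]
ft_force: [-1.6, 4.4, 0.2]
width: 0.0263
grip_force: 1.7
```

Emit:
carry_out([
  [0.044, 0, -0.061, 0, 0, 0],
  [0.06, 0, 0.043, 0, 0, 0],
  [0.06, 0, 0.043, 0, 0, 0],
  [-0.029, 0, 0.041, 0, 0, 0],
  [-0.015, 0, 0.02, 0, 0, 0],
  [0, 0, 0, 0, 0, 0],
])

```text
time: 21.9
ee_pos: [0.5607, -0.0247, 0.024]
eef_rot: [0.567, 0.685, -0.292, 0.353]
ft_force: [-1.1, 2.7, -0.9]
width: 0.026
grip_force: 1.4
```

Emit:
carry_out([
  [-0.007, 0, 0.01, 0, 0, 0],
  [-0.007, 0, 0.01, 0, 0, 0],
])

```text
time: 22.15
ee_pos: [0.561, -0.0253, 0.024]
eef_rot: [0.567, 0.685, -0.292, 0.353]
ft_force: [-1.3, 7.0, -0.9]
width: 0.0262
grip_force: 2.7
```

Emit:
carry_out([
  [-0.007, 0, 0.01, 0, 0, 0],
  [0, 0, 0, 0, 0, 0],
])

```text
time: 22.4
ee_pos: [0.5611, -0.0254, 0.024]
eef_rot: [0.567, 0.685, -0.292, 0.352]
ft_force: [-1.4, 6.9, -1.3]
width: 0.026
grip_force: 2.9
```

```bash
python3 -c "
from h import *
rep();shot('side','s10.png')"
```

```text
t 22.4 tcp [ 0.5611 -0.0254  0.024 ] bay [np.float64(-0.013907461949671017), np.float64(-0.00029851750321364733), np.float64(0.02395807326133058)] tip [-0.0025 -0.0003  0.0158]
F [-7.02 -0.07 -1.34] w 0.02596956103650444 j [-0.29  0.67 -0.28  1.84  1.07  1.38 -1.  ]
tilt now 54.5 turn left, units [-0.   -0.07  0.  ]
bay d,n,z in tool units/mm: [[-0.01453, 1e-05, 0.02035], [-0.0, 0.025, -1e-05], [-0.02035, -1e-05, -0.01453]]
```

Emit:
carry_out([
  [0.007, 0, -0.01, 0, 0, 0],
  [0.007, 0, -0.01, 0, 0, 0],
  [0.007, 0, -0.01, 0, 0, 0],
  [0.007, 0, -0.01, 0, 0, 0],
  [0.007, 0, -0.01, 0, 0, 0],
  [0.007, 0, -0.01, 0, 0, 0],
  [0.007, 0, -0.01, 0, 0, 0],
  [0.007, 0, -0.01, 0, 0, 0],
  [0.02, 0, -0.03, 0, 0, 0],
  [0.05, 0, -0.07, 0, 0, 0],
  [0.1, 0, -0.14, 0, 0, 0],
  [0.3, 0, -0.42, 0, 0, 0],
  [0.4, 0, -0.56, 0, 0, 0],
  [0.4, 0, -0.56, 0, 0, 0],
  [0.4, 0, -0.56, 0, 0, 0],
  [0.1, 0, -0.14, 0, 0, 0],
  [0, 0, 0, 0, 0, 0],
  [0, 0, 0, 0, 0, 0],
])

```text
time: 24.7
ee_pos: [0.5379, 0.0956, 0.0242]
eef_rot: [0.567, 0.684, -0.293, 0.353]
ft_force: [-0.8, -0.7, 0.1]
width: 0.026
grip_force: 0.0
```

Run:
```python
from h import *
rep(); shot('side','s11.png'); shot('scene','s11b.png')
for f in('s8','s9','s10','s11'):
    c=dict(np.load(f'pics/{f}.npz')); p=c['pixels'].astype(int); m=(p[...,0]>p[...,1]*1.8)&(p[...,0]>60); m[:230]=0;m[320:]=0;m[:,:250]=0;m[:,330:]=0
    v,u=np.nonzero(m); A=cloud(c); s=(A-O)@d;t=(A-O)@n; print(f,u.mean().round(2),v.mean().round(2),np.nanmedian(s[m]).round(4),end=' face by z:')
    for a in(.05,.07,.09,.11,.13):
        k=(A[...,2]>a)&(A[...,2]<a+.02)&(abs(t)<.02)&(s>.04)&(s<.08); print(np.median(s[k]).round(4),end=' ')
    print()
```

```text
t 24.7 tcp [0.5379 0.0956 0.0242] bay [np.float64(-0.13714870936020912), np.float64(-0.0004819767505398482), np.float64(0.024202394455621494)] tip [-0.1257 -0.0005  0.0161]
F [ 0.54 -0.91  0.09] w 0.026026565922522747 j [-0.44  0.75 -0.35  1.71  0.97  1.53 -1.07]
tilt now 54.6 turn left, units [-0.02 -0.04 -0.01]
bay d,n,z in tool units/mm: [[-0.01447, 8e-05, 0.02039], [3e-05, 0.025, -8e-05], [-0.02039, -2e-05, -0.01447]]
s8 292.88 281.16 0.0422 face by z:0.0648 0.0651 0.0659 0.0652 0.0594 
s9 292.06 280.11 0.0393 face by z:0.064 0.0638 0.0637 0.0629 0.0564 
s10 291.85 279.92 0.0394 face by z:0.0644 0.0642 0.0641 0.0629 0.057 
s11 292.1 280.16 0.0392 face by z:0.0642 0.0641 0.0637 0.0627 0.0569
```

Pushed lower, the bottle shows no shift between pressed and released, so the earlier movement was only a slight lean. It is standing fully home, so I'll hand in.

```bash
python3 -c "
from h import *
print(r.close_job())"
```

```text
the job is handed in; nothing more can be done
None
```

The wash bottle is standing upright and fully home in the bay, pressed against the hard stop with at most about 8.3 N measured; the arm is clear, the bystanders looked undisturbed, and I handed the job in at about 25 s with no verdict shown.

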